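# Index a sample block round to the raking lamp

### The arm

A 6-joint arm with a two-finger parallel gripper is mounted at the origin on the work surface. World frame = base frame: x ahead of the robot, y to its left, z up, the work surface at z = 0. Lengths are in m, angles in rad, forces in N, time in s.
With the tool pointing down it reaches from about 0.35 to 0.95 m from the base axis. Payload 17.4 kg.
Tool frame: the origin (TCP) lies on the centre line of the jaws, within the pads' length; the fingertips stand 11 mm ahead of it and the grasp point (between the pads) lies 8 mm behind it; z points along the fingers, y is the line along which they close (so a half turn about z gives the same grasp; the last joint's range is limited). The gripper opens to 93 mm and grips with 3 to 60 N. Pads are 15 mm wide; open, the fingers measure 128 mm over their backs; the gripper's body (75 mm by 188 mm) begins 65 mm behind the grasp point.
Start: joints at [-1.254, 0.116, 1.442, -0, 1.584, -0.038], TCP at [0.234, -0.633, 0.23] pointing down, gripper open.
Joint ranges: [-2.83, 2.83], [-0.83, 2.19], [0.07, 2.5], [-1.14, 4.28], [0.01, 3], [-2.97, 2.97]. Speed limits (rad/s): [1.89, 1.89, 2.22, 3.14, 3.14, 3.14].

### API

Orientations are given as a rotation vector (axis times angle).
In Python, from workcell import monitor, optics, ticket gives the robot as it stands.
- The arm moves only by the tool jog_arm, never from a script. Its argument "series" is text: rows parted by semicolons, each of 6 numbers parted by spaces: the shift along the world's x, y, z normalised to -1 to 1, where 1 is 250 mm, then the turn, a rotation vector about the world's x, y, z normalised to -1 to 1, where 1 is pi rad. In form: tx ty tz rx ry rz; .... A call has exactly 8 rows; each row is the pose to reach, as a shift and turn from the pose commanded when the call began, turning the shorter way round; what a row does not reach only later rows make up. A row lasts 1/8 s, in which the tool goes at most 62.5 mm and 10.7 degrees, less where a joint would pass 70% of its speed; a pose out of reach is approached as far as the arm can. A call with a number of a shift or a turn outside -1 to 1 is refused whole. A call with a gripper value outside its range is refused whole. "jaw" is the opening in per cent of the stroke, from 0 (shut) to 100 (fully open), set as the call begins (left out, the last holds). The fingers move at their own pace and stop on an object; the grip force is fixed at half the most. Time passes only in rows, so rows that repeat a pose let the fingers close, or fill a call up. It gives the time, the measured TCP pose, the force, the opening and the grip force at its end, in the units of the state.
- monitor.read_state(): the state, without advancing time (a new reading comes with each control period).
- optics.capture(name): name is "scene" or "top" or "wrist"; returns a dict with "color" (480x640x3 uint8, red, green, blue), "camera_matrix" (3x3 intrinsics, pixels), "R" (3x3) and "t" (3): a world point X has camera coordinates R X + t; the wrist camera has in their place "mount" (4x4, takes a point from camera to tool coordinates, whose origin is the TCP and whose axes are the flange's). Camera axes: x right, y down, z forward; pixel columns grow to the right and rows downward; lengths in m; the calibration is good to about 2 mm. A picture is of the moment at which its call begins: read the wrist's pose just before it. There is no depth.
- ticket.close_job(): hands the job in; it is judged then, once.
Trained networks look in the newest picture that a camera, given by its name, has taken for a name from the list of things; names that differ only in an ending like _2 or _b are one class to them, and where a whole thing is asked for, a point or a joint stands for the part that bears it (a point fixed in the world has none). Each returns a list of dicts, best first, with "confidence" (0 to 1); they miss things now and then, are a little off and sometimes report something else, mostly with a low value. They report only what shows in the picture. A call takes as long as a camera call.
- optics.regions_of(target, camera): "pixels" (480x640 bool, what is visible of it) and "rect" ([centre column, centre row, width, height] in pixels, round what is visible of it).
The state is a dict: "time": time; "q": joint angles; "qvel": joint speeds; "effort": joint torques, N m; "ee_pos": TCP position; "tool_rot": TCP orientation; "ft_force": force on the tool from outside, world axes, zero at the start; "torque": the same for the moment, N m; "grip_width": finger opening in m; "grip_force": force on a finger pad.
Only numpy, scipy, OpenCV 4.12 (cv2) and the standard library are available. Lean on these libraries where they do the work, as an engineer would, in place of code of your own. Each camera call takes 0.05 s, during which the arm holds its last target. There are 200 camera calls.

### The job

Load the sample block with the red-brown face from the wooden rack into the turntable's nest, flat and centred between the two black cheeks; rack walls and cheeks leave different sides of it free, so put it down on the bench and take it again the other way. Bring the nest one station anticlockwise (seen from above) to the lamp: pull the red spring ring up, turn the table and let the ring drop fully home in that notch, never forcing the table round with the ring down. Set the lamp box's selector to the third click up from its off stop, and leave the blue block and everything else on the bench where it is.

Things in the scene. Friction and masses are not known exactly. Their poses are not given: they have to be found in the camera images.
- stand: Fixed dark steel turntable base, 276 mm diameter, 30 mm high, origin under its centre, on the turning axis. In its frame the loading station is at -y; the lamp station (yellow rim mark) lies 72 degrees anticlockwise of it, where a low white lamp (100 mm wide, top 115 mm high) stands outside the table, its head 160 to 230 mm from the axis. White rim marks: the other stations, 72 degrees apart.
- stage (a joint): Turning of the aluminium table (252 mm diameter, its top 42 mm above the bench) about the vertical axis of the stand; rad, positive anticlockwise from above. Starts locked at 0 (loading station); notches at -1.257, 0, 1.257 (the lamp station) and 2.514, with about 0.02 rad of play; end stops at -1.35 and 2.65.
- ring (a joint): Lift of the red pull ring, m: 0 = home (pin in notch), at most 0.016. A spring pulls it down with about 6 N at home, 10 N at full lift. Above 0.010 the pin is clear and the table turns freely (light friction). Let go between notches it rests at 0.010; within about 0.05 rad of a notch it drops in and centres the table.
- ring_grip (a point): Centre of the red pull ring, an upright flat eight-sided ring 38 mm across, 10 mm thick, on the turning axis, 98 mm above the bench when home (ring top 117 mm). x = through its thickness (pinch along x from above), z up. Rises with the ring, turns with the table. Below it a steel arm (top 68 mm above the bench) reaches 50 mm along +x and carries the pin.
- nest (a point): Centre of the nest's floor on the table top, 95 mm from the axis, 42 mm high. x tangential, y radial inwards, z up. Two black cheeks across x: inner faces 62 mm apart, 6 mm thick, 40 mm long in y, 34 mm high, with flared lips up to 42 mm above the floor. The y sides are open. The block belongs centred here, long axis along x, either end first.
- red_block: Sample block to be loaded: loose white block 56 (x) x 36 (y) x 34 (z) mm with a red-brown top face with a thin brass strip, about 0.12 kg, origin at the centre of its underside. Starts in one of the two rack bays, long axis along the bay.
- blue_block: The same block with a blue face, in the other bay of the rack; to be left alone.
- rack: Fixed wooden rack, 56 (x) x 101 (y) mm, origin under its centre, floor 6 mm thick. Walls 7 mm thick along x at y = -47, 0, +47 mm rise to 40 mm, flush with the tops of the blocks. The two bays between them, at y = -23.5 and +23.5 mm, are 40 mm wide and open at both ends, where the blocks' ends are flush with the rack.
- lampbox: Fixed grey lamp control box, 85 x 85 x 50 mm, origin at the centre of its underside; the selector stands on the centre of its top, six white dots of growing size round the selector mark the clicks.
- dial (a joint): Selector angle, rad, growing clockwise seen from above, 0 = off stop; clicks every 0.4 rad from 0 to 2.0 (six positions counting off); the third click up from off is 1.2. The detents pull it into the nearest click; about 0.13 Nm carries it over one.
- dial_grip (a point): On the selector's axis, 76 mm above the bench, in the middle of its black bar grip (42 mm long, 14 mm wide, standing from 58 to 88 mm height). Site x axis = along the bar, its white pointer at the -x end; turns with the selector.
- amber_jar: Bystander: amber glass jar, 52 mm diameter, 65 mm high, origin under its centre.
- white_jar: Bystander: brown jar with a white cap, 60 mm diameter, 60 mm high, origin under its centre.
- flask: Bystander: conical glass flask, 84 mm diameter, 125 mm high, origin under its centre.
- brush_pot: Bystander: glass pot with brushes standing in it, 72 mm diameter, about 210 mm high in all, origin under its centre.
- brush: Bystander: brush lying flat on the bench near the robot.
- spatula: Bystander: spatula about 180 mm long lying flat on the bench beyond the rack, far right.
- folder: Bystander: white bone folder, 140 x 22 x 6 mm, lying flat on the bench, left of the middle, near the robot.

How it is judged:
By the outcome, as a careful person would: the job done as asked, in the order asked, and still so for the second after the job is handed in, with the robot touching nothing.
It also fails if it takes over 67 s, if anything falls off the work surface, if the arm or the gripper's body presses on something with over 40 N, if the wrist force passes 120 N, or if a joint passes its speed limit or range.

## Working session

There is one attempt and no reset: what is moved stays moved. The work goes in short steps, Python scripts to look and compute and a tool call to move; the robot and the scene stay as the last step left them, time stands still between calls to the robot, and variables do not carry over. Pictures are saved under pics/ and viewed, at most 13 in all, crops included, and the job is handed in when it is done.

Besides the shell and the picture viewer there is one more tool, called in YAML: its name, and indented under it one key for each argument. jog_arm: Moves the arm, as the interface text tells. Scaled input: -1 to 1 covers 250 mm each way for a shift and pi rad each way for a turn. Its arguments: {"type":"object","properties":{"series":{"type":"string"},"jaw":{"type":"number"}},"required":["series"]}

```bash
mkdir -p pics; ls
cat > h.py <<'E'
import numpy as np, cv2
from workcell import monitor, optics, ticket
def snap(cam, fn=None, scale=1):
    s=monitor.read_state(); c=optics.capture(cam)
    if fn: cv2.imwrite('pics/'+fn, cv2.cvtColor(c['color'],cv2.COLOR_RGB2BGR))
    K=np.array(c['camera_matrix'])
    if 'mount' in c:
        M=np.array(c['mount']); T=np.eye(4); T[:3,:3]=cv2.Rodrigues(np.array(s['tool_rot'],float))[0]; T[:3,3]=s['ee_pos']
        W=T@M; R=W[:3,:3].T; t=-R@W[:3,3]
    else: R=np.array(c['R']); t=np.array(c['t'])
    return c['color'],K,R,t
def ray(K,R,t,uv,z):
    o=-R.T@t; d=R.T@np.linalg.inv(K)@np.array([uv[0],uv[1],1.]); return o+d*(z-o[2])/d[2]
def proj(K,R,t,X):
    p=K@(R@np.asarray(X,float)+t); return p[:2]/p[2]
E
python3 - <<'E'
from h import *
img,K,R,t=snap('top','top.png')
print(K,R,t)
for n in ['stand','stage','ring','nest','red_block','blue_block','rack','lampbox','dial','amber_jar','white_jar','flask','brush_pot','brush','folder']:
    try:
        r=optics.regions_of(n,'top')
        for d in r[:2]:
            print(n,round(d['confidence'],2),np.round(d['rect'],1),np.round(ray(K,R,t,d['rect'][:2],0.04),3))
    except Exception as e: print(n,e)
snap('scene','scene.png')
print(monitor.read_state())
E
```

```text
pics
[[553.88498618   0.         307.43956118]
 [  0.         553.88498618 243.68987815]
 [  0.           0.           1.        ]] [[ 0.01960774 -0.99978884 -0.00614983]
 [-0.98895534 -0.01849071 -0.1470559 ]
 [ 0.14691113  0.00896534 -0.98910906]] [-0.04349713  0.51478836  1.26815113]
stage 0.61 [248.3 213.2 108.8 104.7] [0.586 0.108 0.04 ]
stage 0.38 [177.8 336.6  58.7  27.6] [0.294 0.26  0.04 ]
ring 0.74 [243.1 202.3  16.1  26.2] [0.612 0.122 0.04 ]
ring 0.32 [105.6 218.2  34.   24.6] [0.567 0.447 0.04 ]
nest 0.72 [244.6 212.8 107.1 103. ] [0.587 0.117 0.04 ]
nest 0.44 [103.3 217.8  32.5  25.3] [0.568 0.453 0.04 ]
red_block 0.88 [410.6 268.   19.6  25.6] [ 0.462 -0.276  0.04 ]
red_block 0.58 [419.4 260.9  49.9  42. ] [ 0.479 -0.296  0.04 ]
blue_block 0.9 [426.4 258.9  23.6  19. ] [ 0.484 -0.313  0.04 ]
blue_block 0.7 [244.6 213.1 104.  103.5] [0.586 0.117 0.04 ]
rack 0.53 [419.2 264.2  49.   41.6] [ 0.472 -0.296  0.04 ]
lampbox 0.7 [150.6 271.4  47.6  44.3] [0.443 0.332 0.04 ]
dial 0.68 [146.8 267.1  17.   19.1] [0.453 0.342 0.04 ]
dial 0.39 [409.1 264.1  22.9  24.9] [ 0.471 -0.2
[... 518 characters left out ...]
  52.3  48.6] [0.713 0.38  0.04 ]
{'time': 0.85, 'q': array([-1.25383681e+00,  1.15988735e-01,  1.44159482e+00,  2.75832625e-05,
        1.58398522e+00, -3.78255666e-02]), 'qvel': array([ 0.00088554, -0.00017903,  0.00029382,  0.00039567,  0.0011567 ,
        0.00042204]), 'effort': array([-1.30971526e-03, -7.20989442e+01, -6.22742772e+01,  7.79241160e-02,
        1.83853257e-02, -3.11193639e-05]), 'ee_pos': array([ 0.23447388, -0.63297854,  0.22965695]), 'tool_rot': array([3.09227254e+00, 5.54373931e-01, 4.81209206e-05]), 'ft_force': array([ 0.66137061,  0.41642185, -0.33511379]), 'torque': array([-0.03114512,  0.04243237,  0.07256329]), 'grip_force': 0.0, 'grip_width': 0.09274985321263232}
```

Run:
```python
import cv2
i=cv2.imread('pics/top.png')
c=i[130:360,80:480]; cv2.imwrite('pics/topc.png',cv2.resize(c,(800,460),interpolation=cv2.INTER_CUBIC))
```

```text
(no output)
```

View pics/topc.png

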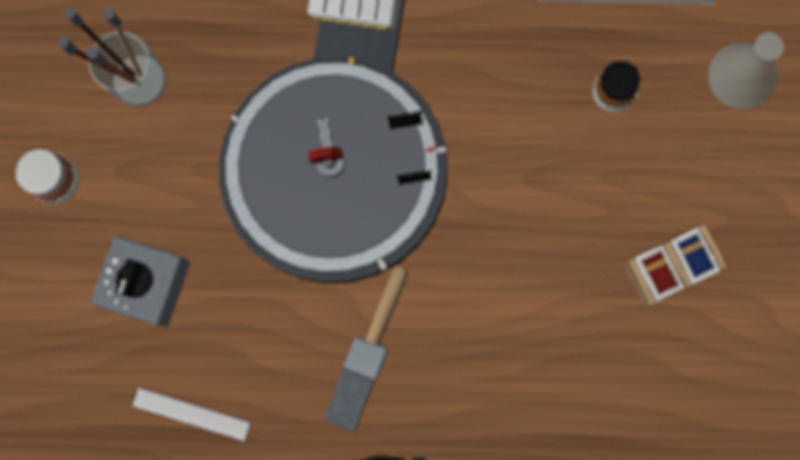

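View pics/scene.png

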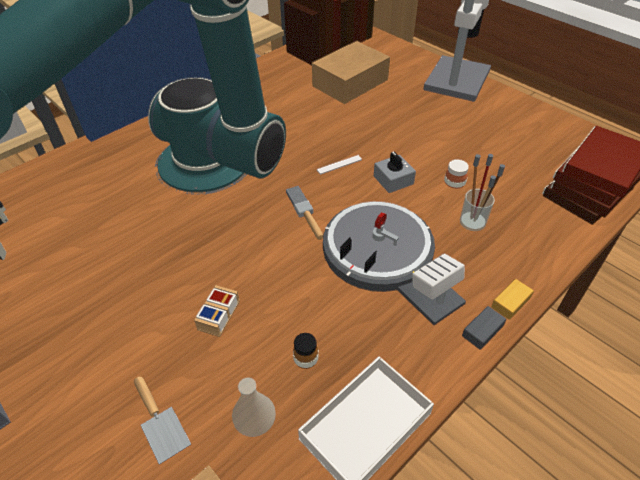

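The top view shows the turntable at about crop (335,168), with the nest at (410,150) and the lamp at the top. The red block is at crop (658,270), the blue block at (695,252) and the dial at (133,278). Next I'll move over the rack.

jog_arm:
  series: "0.35 0.5 0 0 0 0.06;0.7 1 0 0 0 0.12;0.7 1 0 0 0 0.18;0.7 1 0 0 0 0.24;0.7 1 0 0 0 0.3;0.7 1 0 0 0 0.36;0.7 1 0 0 0 0.42;0.7 1 0 0 0 0.45"
  jaw: 100

```text
time: 1.85
ee_pos: [0.4096, -0.3828, 0.2297]
tool_rot: [1.985, 2.435, -0.0]
ft_force: [-1.0, 0.2, 0.0]
grip_width: 0.0932
grip_force: 0.0
```

Run:
```python
from h import *
img,K,R,t=snap('wrist','w1.png')
print(K[0],R,-R.T@t); s=monitor.read_state(); print(s['time'],s['ee_pos'],s['tool_rot'])
for X in [(.462,-.276,.04),(.484,-.313,.04),(.472,-.296,.04)]: print(proj(K,R,t,X))
for n in ['red_block','blue_block','rack']:
    for d in optics.regions_of(n,'wrist')[:2]:
        m=d['pixels'].astype(np.uint8); (c,sz,a)=cv2.minAreaRect(cv2.findNonZero(m)) 
        P=[ray(K,R,t,p,0.04)[:2] for p in cv2.boxPoints((c,sz,a))]
        print(n,round(d['confidence'],2),np.round(d['rect']),np.round(P,4).tolist())
```

```text
[358.51706688   0.         326.94436265] [[ 9.79669257e-01  2.00617534e-01  8.67504297e-04]
 [ 1.94153398e-01 -9.49174395e-01  2.47734586e-01]
 [ 5.05233146e-02 -2.42529529e-01 -9.68827550e-01]] [ 0.39626036 -0.3160293   0.38493504]
1.9 [ 0.4095507 -0.3828611  0.2297421] [ 1.98031743e+00  2.43860527e+00 -9.95741643e-05]
[405.83933788 117.3487591 ]
[418.47733796 162.75873068]
[410.79575495 141.81311699]
red_block 0.6 [412. 115.  71.  53.] [[0.429, -0.273], [0.483, -0.2453], [0.5023, -0.2751], [0.4472, -0.304]]
blue_block 0.59 [420. 168.  68.  45.] [[0.4491, -0.3129], [0.5034, -0.2856], [0.523, -0.3172], [0.4675, -0.3457]]
rack 0.64 [413. 138.  83. 129.] [[0.4238, -0.2611], [0.4798, -0.2369], [0.5303, -0.3276], [0.4705, -0.3546]]
```

View pics/w1.png

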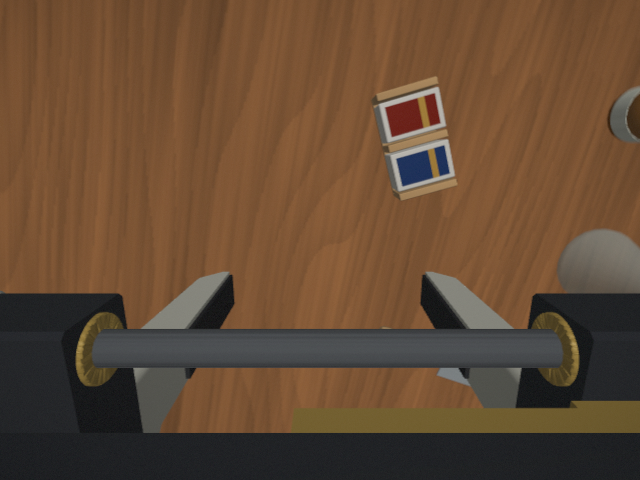

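The wrist view shows the red block at about pixel (412,113) above the blue block at (420,165). I'll move closer and turn in line with the rack.

jog_arm:
  series: "0.11 0.07 -0.1 0 0 0.03;0.22 0.14 -0.2 0 0 0.06;0.33 0.22 -0.32 0 0 0.087;0.33 0.22 -0.32 0 0 0.087;0.33 0.22 -0.32 0 0 0.087;0.33 0.22 -0.32 0 0 0.087;0.33 0.22 -0.32 0 0 0.087;0.33 0.22 -0.32 0 0 0.087"

```text
time: 3.05
ee_pos: [0.4918, -0.3283, 0.1501]
tool_rot: [1.643, 2.677, -0.0]
ft_force: [0.4, 0.6, -0.1]
grip_width: 0.0931
grip_force: 0.0
```

```bash
cat >> h.py <<'E'
def yaw(s): # tool y angle deg
    r=s['tool_rot']; Y=cv2.Rodrigues(np.array(r,float))[0][:,1]; return np.degrees(np.arctan2(Y[1],Y[0]))
def redmask(img,box=None):
    h=cv2.cvtColor(img,cv2.COLOR_RGB2HSV).astype(int)
    m=(((h[...,0]<6)|(h[...,0]>172))&(h[...,1]>150)&(h[...,2]>50)).astype(np.uint8)
    return m
E
python3 - <<'E'
from h import *
img,K,R,t=snap('wrist','w2.png')
s=monitor.read_state(); print(s['time'],s['ee_pos'],yaw(s))
for n in ['red_block','blue_block']:
    for d in optics.regions_of(n,'wrist')[:1]:
        m=d['pixels'].astype(np.uint8)
        uv=cv2.findNonZero(m)[:,0,:].astype(float); P=np.array([ray(K,R,t,p,0.04)[:2] for p in uv],np.float32)
        c,sz,a=cv2.minAreaRect(P); print(n,d['confidence'],d['rect'],c,sz,a, P.mean(0))
h=cv2.cvtColor(img,cv2.COLOR_RGB2HSV).astype(int)
rm=redmask(img); print(rm.sum())
uv=cv2.findNonZero(rm)[:,0,:].astype(float); print(uv.min(0),uv.max(0))
E
```

```text
3.1 [ 0.49185721 -0.32821333  0.14994439] 26.953108323234844
red_block 0.63 [331.0, 157.4, 84.3, 50.6] (0.4672587513923645, -0.27276912331581116) (0.05595724657177925, 0.03657570108771324) 25.977313995361328 [ 0.46732593 -0.27272344]
blue_block 0.67 [331.6, 157.3, 81.2, 52.3] (0.46746575832366943, -0.2733767628669739) (0.05567039176821709, 0.03594575449824333) 26.888486862182617 [ 0.46730688 -0.2727782 ]
1946
[300. 139.] [362. 175.]
```

View pics/w2.png

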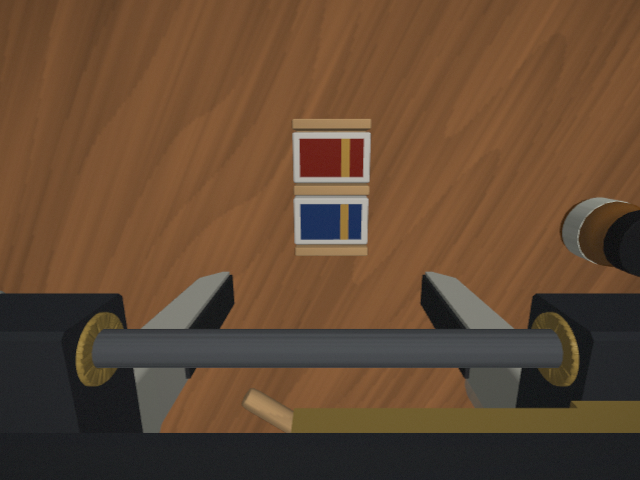

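jog_arm:
  series: "-0.05 0.12 0 0 0 0;-0.1 0.222 -0.1 0 0 0;-0.1 0.222 -0.25 0 0 0;-0.1 0.222 -0.38 0 0 0;-0.1 0.222 -0.46 0 0 0;-0.1 0.222 -0.52 0 0 0;-0.1 0.222 -0.52 0 0 0;-0.1 0.222 -0.52 0 0 0"

```text
time: 4.2
ee_pos: [0.4675, -0.2728, 0.0206]
tool_rot: [1.641, 2.677, 0.0]
ft_force: [-0.5, 0.3, 0.7]
grip_width: 0.0931
grip_force: 0.0
```

jog_arm:
  series: "0 0 0 0 0 0;0 0 0 0 0 0;0 0 0 0 0 0;0 0 0 0 0 0;0 0 0 0 0 0;0 0 0.04 0 0 0;0 0 0.1 0 0 0;0 0 0.2 0 0 0"
  jaw: 0

```text
time: 5.2
ee_pos: [0.4668, -0.2723, 0.0706]
tool_rot: [-1.641, -2.678, 0.0]
ft_force: [0.2, 0.2, -1.9]
grip_width: 0.0557
grip_force: 30.0
```

jog_arm:
  series: "0 0.2 0 0 0 -0.04;0 0.4 0 0 0 -0.075;0 0.57 0 0 0 -0.075;0 0.57 -0.1 0 0 -0.075;0 0.57 -0.18 0 0 -0.075;0 0.57 -0.21 0 0 -0.075;0 0.57 -0.222 0 0 -0.075;0 0.57 -0.222 0 0 -0.075"

```text
time: 6.2
ee_pos: [0.4673, -0.1302, 0.0148]
tool_rot: [1.945, 2.466, 0.0]
ft_force: [0.2, -0.0, -0.5]
grip_width: 0.0557
grip_force: 30.0
```

jog_arm:
  series: "0 0 0 0 0 0;0 0 0 0 0 0;0 0 0 0 0 0;0 0 0.1 0 0 0;0 0 0.3 0 0 0;0 0 0.5 0 0 -0.05;0 0 0.54 0 0 -0.1;0 0 0.54 0 0 -0.15"
  jaw: 100

```text
time: 7.2
ee_pos: [0.4674, -0.1301, 0.1506]
tool_rot: [2.471, 1.937, 0.002]
ft_force: [0.6, 0.4, -0.5]
grip_width: 0.0929
grip_force: 0.0
```

jog_arm:
  series: "0.1 0.15 0.1 0 0 -0.059;0.2 0.3 0.2 0 0 -0.118;0.3 0.45 0.3 0 0 -0.177;0.34 0.52 0.36 0 0 -0.236;0.34 0.52 0.36 0 0 -0.295;0.34 0.52 0.36 0 0 -0.35;0.34 0.52 0.36 0 0 -0.35;0.34 0.52 0.36 0 0 -0.35"

```text
time: 8.2
ee_pos: [0.552, -0.0, 0.2392]
tool_rot: [-3.119, -0.375, -0.0]
ft_force: [0.2, 0.7, 0.5]
grip_width: 0.0928
grip_force: 0.0
```

Run:
```python
from h import *
img,K,R,t=snap('wrist','w3.png')
s=monitor.read_state(); print(s['time'],s['ee_pos'],yaw(s),s['q'][5])
np.savez('w3.npz',K=K,R=R,t=t)
for n in ['stand','stage','ring','nest']:
    for d in optics.regions_of(n,'wrist')[:2]:
        print(n,d['confidence'],np.round(d['rect']),d['pixels'].sum(),ray(K,R,t,d['rect'][:2],0.042))
```

```text
8.25 [ 5.51966402e-01 -4.58967158e-05  2.39171234e-01] -76.3238709373311 1.2858153628270297
stand 0.77 [221. 142. 279. 283.] 63964 [0.59997883 0.11449218 0.042     ]
stage 0.88 [219. 141. 262. 270.] 55797 [0.59998452 0.11679555 0.042     ]
ring 0.79 [197. 130.  58.  70.] 1555 [0.60545158 0.13854361 0.042     ]
ring 0.55 [418. 304.  32.  45.] 995 [ 0.48401306 -0.11659705  0.042     ]
nest 0.77 [219. 142. 261. 272.] 55501 [0.59925856 0.11629144 0.042     ]
```

View pics/w3.png

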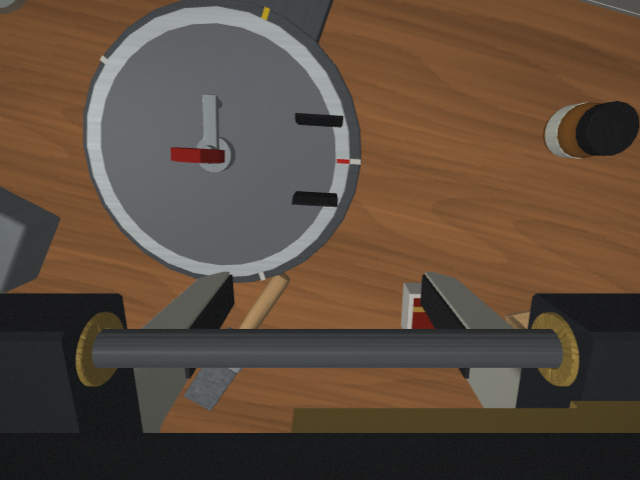

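Run:
```python
from h import *
from scipy.optimize import least_squares
f=np.load('w3.npz');K,R,t=f['K'],f['R'],f['t']
img=cv2.cvtColor(cv2.imread('pics/w3.png'),cv2.COLOR_BGR2RGB)
d=optics.regions_of('stage','wrist')[0]
m=d['pixels'].astype(np.uint8)
c=max(cv2.findContours(m,cv2.RETR_EXTERNAL,cv2.CHAIN_APPROX_NONE)[0],key=len)[:,0,:]
P=np.array([ray(K,R,t,p,.042)[:2] for p in c.astype(float)])
r=least_squares(lambda x:np.hypot(*(P-x[:2]).T)-x[2],[.6,.115,.126],loss='soft_l1',f_scale=.001)
C=r.x[:2]; print('table',r.x,r.cost)
d=optics.regions_of('stand','wrist')[0]
m=d['pixels'].astype(np.uint8)
c=max(cv2.findContours(m,cv2.RETR_EXTERNAL,cv2.CHAIN_APPROX_NONE)[0],key=len)[:,0,:]
for z in(0.03,):
    Q=np.array([ray(K,R,t,p,z)[:2] for p in c.astype(float) if 3<p[1]<300])
    r=least_squares(lambda x:np.hypot(*(Q-x[:2]).T)-x[2],[.6,.115,.138],loss='soft_l1',f_scale=.001);print('stand',r.x)
for nm,uv,off in [('red',(343,161),-90),('load',(355,161.5),-90),('lamp',(265.5,14),-18),('w2',(104.5,61),54),('w-1',(262,275.5),-162)]:
    for z in (.03,.042):
        v=ray(K,R,t,uv,z)[:2]-C; print(nm,z,np.hypot(*v).round(4),round((np.degrees(np.arctan2(v[1],v[0]))-off+180)%360-180,2))
g=img.max(2); blk=((g<45)).astype(np.uint8); blk[:, :280]=0; blk[:,360:]=0; blk[:100]=0; blk[220:]=0
n,l,st,ce=cv2.connectedComponentsWithStats(blk); 
for i in range(1,n):
    if st[i][4]>100:
        print(st[i],ce[i]); q=cv2.minAreaRect(cv2.findNonZero((l==i).astype(np.uint8))); print(np.round(cv2.boxPoints(q),1).tolist())
cv2.imwrite('pics/w3c.png',cv2.resize(cv2.cvtColor(img,cv2.COLOR_RGB2BGR)[90:230,150:370],None,fx=3.6,fy=3.6,interpolation=cv2.INTER_CUBIC))
```

```text
table [0.58857458 0.11553423 0.12460993] 0.00012069091190872786
stand [0.58899058 0.11530123 0.13650897]
red 0.03 0.1201 10.03
red 0.042 0.1195 10.22
load 0.03 0.132 10.14
load 0.042 0.1311 10.32
lamp 0.03 0.1316 10.14
lamp 0.042 0.1288 8.75
w2 0.03 0.1328 10.72
w2 0.042 0.1259 9.68
w-1 0.03 0.1327 10.47
w-1 0.042 0.129 11.96
[296 113  47  14 499] [318.55711423 119.68737475]
[[295.29998779296875, 123.80000305175781], [296.0, 112.9000015258789], [342.20001220703125, 115.80000305175781], [341.5, 126.69999694824219]]
[293 191  44  15 563] [314.58436945 198.50976909]
[[292.5, 203.6999969482422], [293.29998779296875, 190.60000610351562], [336.70001220703125, 193.1999969482422], [335.8999938964844, 206.3000030517578]]
```

View pics/w3c.png

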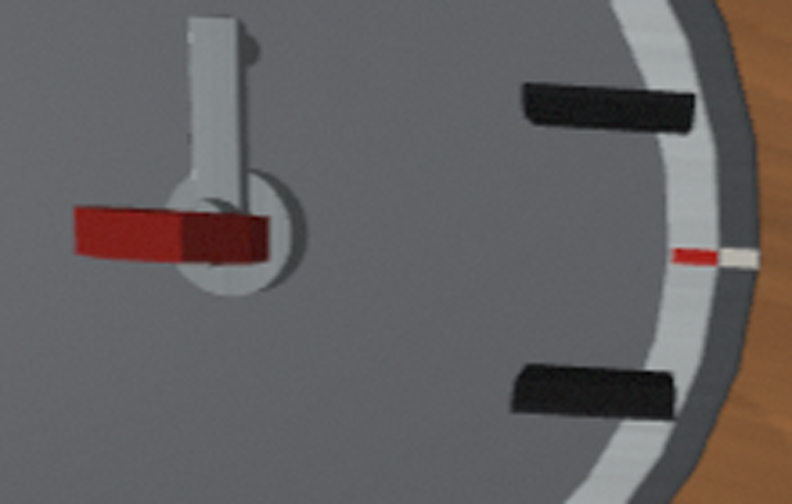

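Run:
```python
from h import *
f=np.load('w3.npz');K,R,t=f['K'],f['R'],f['t']
p=np.radians(10.3); X=np.array([np.cos(p),np.sin(p)]);Y=np.array([-X[1],X[0]]); C=np.array([.5887,.1154]); N=C-.095*Y; print(N)
def q(x,y,z): return proj(K,R,t,[*(N+x*X+y*Y),z]).round(1).tolist()
for s in(1,-1):
  for z in (.042,.076,.084):
    print(s,z,[q(s*x,y,z) for x in(.031,.037) for y in(-.02,.02)])
# red block on bench
s=monitor.read_state()
for d in optics.regions_of('red_block','wrist')[:1]: print(d['confidence'],d['rect'])
```

```text
[0.60568621 0.02193092]
1 0.042 [[340.7, 126.8], [298.1, 124.2], [341.1, 120.1], [298.4, 117.4]]
1 0.076 [[342.2, 124.6], [295.0, 121.7], [342.7, 117.1], [295.3, 114.2]]
1 0.084 [[342.6, 124.0], [294.2, 121.0], [343.1, 116.3], [294.4, 113.3]]
-1 0.042 [[336.4, 192.7], [295.7, 190.3], [336.0, 198.7], [295.5, 196.4]]
-1 0.076 [[337.4, 197.4], [292.4, 194.7], [336.9, 204.1], [292.2, 201.4]]
-1 0.084 [[337.6, 198.6], [291.6, 195.9], [337.2, 205.5], [291.3, 202.8]]
0.87 [417.9, 305.2, 36.5, 42.5]
```

jog_arm:
  series: "-0.12 -0.18 -0.1 0 0 0;-0.24 -0.36 -0.25 0 0 0;-0.339 -0.52 -0.4 0 0 0;-0.339 -0.52 -0.6 0 0 0;-0.339 -0.52 -0.76 0 0 0;-0.339 -0.52 -0.86 0 0 0;-0.339 -0.52 -0.897 0 0 0;-0.339 -0.52 -0.897 0 0 0"

```text
time: 9.6
ee_pos: [0.4673, -0.13, 0.0151]
tool_rot: [-3.12, -0.369, 0.0]
ft_force: [0.3, -0.3, 0.9]
grip_width: 0.0929
grip_force: 0.0
```

jog_arm:
  series: "0 0 0 0 0 0;0 0 0 0 0 0;0 0 0 0 0 0;0 0 0 0 0 0;0 0 0 0 0 0;0 0 0.1 0 0 0;0 0 0.3 0 0 0;0 0 0.5 0 0 0"
  jaw: 0

```text
time: 10.6
ee_pos: [0.4669, -0.1299, 0.1412]
tool_rot: [-3.12, -0.369, 0.001]
ft_force: [0.9, -0.9, 1.0]
grip_width: 0.0172
grip_force: 0.0
```

Run:
```python
from h import *
s=monitor.read_state(); print(s['grip_width'],s['grip_force'],s['ee_pos'])
img,K,R,t=snap('wrist','w4.png')
for d in optics.regions_of('red_block','wrist')[:2]: print(d['confidence'],d['rect'],ray(K,R,t,d['rect'][:2],.034))
img,K,R,t=snap('top')
for d in optics.regions_of('red_block','top')[:2]: print(d['confidence'],d['rect'],ray(K,R,t,d['rect'][:2],.034))
a=cv2.imread('pics/w4.png'); b=cv2.resize(cv2.cvtColor(img,cv2.COLOR_RGB2BGR)[200:300,330:450],None,fx=4,fy=4)
o=np.zeros((480,800,3),np.uint8);o[:400,:480]=b;o[:240,480:]=cv2.resize(a,(320,240)); cv2.imwrite('pics/c4.png',o)
```

```text
0.01721818998040661 0.0 [ 0.46692452 -0.12986312  0.1411827 ]
0.85 [328.2, 237.3, 50.2, 77.6] [ 0.46976672 -0.13036341  0.034     ]
0.59 [98.9, 88.7, 194.2, 174.5] [0.53511184 0.04628709 0.034     ]
0.38 [350.0, 273.6, 17.8, 7.0] [ 0.44707205 -0.13478303  0.034     ]
```

View pics/c4.png

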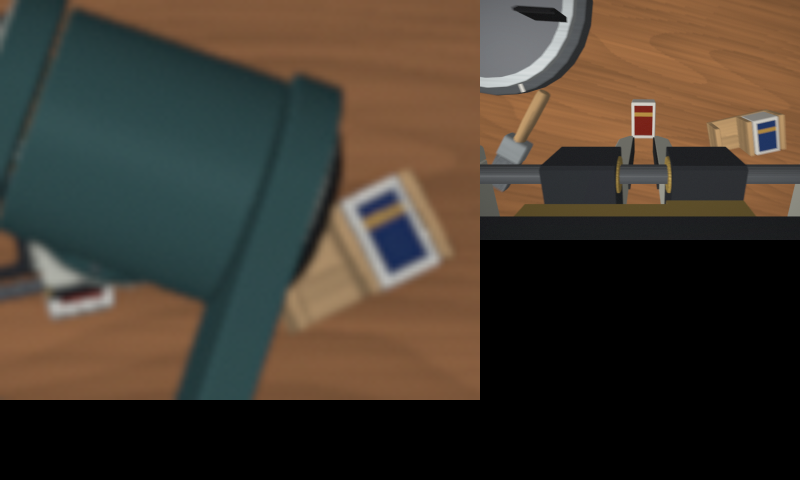

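The fingers were still closing when the arm lifted. The block hasn't moved, at wrist pixel (328,237), so I'll grasp it again with more closing time.

jog_arm:
  series: "0 0 -0.1 0 0 0;0 0 -0.2 0 0 0;0 0 -0.3 0 0 0;0 0 -0.35 0 0 0;0 0 -0.36 0 0 0;0 0 -0.36 0 0 0;0 0 -0.45 0 0 0;0 0 -0.5 0 0 0"
  jaw: 65

```text
time: 11.8
ee_pos: [0.4673, -0.13, 0.0148]
tool_rot: [3.12, 0.369, 0.001]
ft_force: [-0.1, 0.4, 0.1]
grip_width: 0.0601
grip_force: 0.0
```

jog_arm:
  series: "0 0 0 0 0 0;0 0 0 0 0 0;0 0 0 0 0 0;0 0 0 0 0 0;0 0 0 0 0 0;0 0 0 0 0 0;0 0 0 0 0 0;0 0 0 0 0 0"
  jaw: 0

```text
time: 12.8
ee_pos: [0.4676, -0.1301, 0.0156]
tool_rot: [3.119, 0.369, 0.001]
ft_force: [-2.3, -0.0, 6.2]
grip_width: 0.0361
grip_force: 30.0
```

jog_arm:
  series: "0 0 0.2 0 0 0;0.05 0.05 0.4 0 0 0;0.2 0.22 0.46 0 0 0;0.35 0.4 0.46 0 0 -0.018;0.48 0.54 0.46 0 0 -0.018;0.554 0.608 0.46 0 0 -0.018;0.554 0.608 0.46 0 0 -0.018;0.554 0.608 0.42 0 0 -0.018"

```text
time: 13.8
ee_pos: [0.6057, 0.0217, 0.12]
tool_rot: [3.129, 0.281, 0.001]
ft_force: [-0.6, -0.3, -1.7]
grip_width: 0.0356
grip_force: 30.0
```

Run:
```python
from h import *
s=monitor.read_state(); print(s['grip_width'],s['grip_force'],s['ee_pos'],yaw(s))
img,K,R,t=snap('wrist','w5.png')
np.savez('w5.npz',K=K,R=R,t=t)
p=np.radians(10.3); X=np.array([np.cos(p),np.sin(p)]);Y=np.array([-X[1],X[0]]); C=np.array([.5887,.1154]); N=C-.095*Y
for sg in (1,-1):
  for x in(.031,.037):
    print(sg,x,[proj(K,R,t,[*(N+sg*x*X+y*Y),.084]).round(1).tolist() for y in(-.02,.02)])
for y in (-.018,.018): print('blk',[proj(K,R,t,[*(np.array(s['ee_pos'][:2])+x*X+y*Y),s['ee_pos'][2]+.019]).round(1).tolist() for x in (-.028,.028)])
```

```text
0.03561015331915578 29.996429979801178 [0.6056958  0.02172766 0.11996377] -79.75224370624937
1 0.031 [[362.9, 218.7], [289.2, 218.8]]
1 0.037 [[363.1, 207.8], [288.9, 207.9]]
-1 0.031 [[360.5, 322.8], [292.1, 322.9]]
-1 0.037 [[360.2, 332.1], [292.4, 332.2]]
blk [[367.9, 376.6], [371.7, 253.0]]
blk [[285.1, 376.7], [280.8, 253.2]]
```

View pics/w5.png

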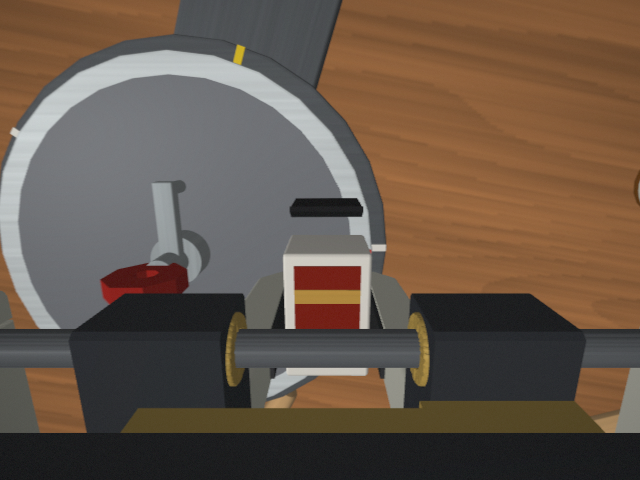

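Run:
```python
from h import *
f=np.load('w5.npz');K,R,t=f['K'],f['R'],f['t']
p=np.radians(10.3); X=np.array([np.cos(p),np.sin(p)]);Y=np.array([-X[1],X[0]]); C=np.array([.5887,.1154]); N=C-.095*Y
a=np.radians([-90+10.3,-18+10.3,54+10.3])
for b in a: print('mark',[proj(K,R,t,[*(C+.132*np.array([np.cos(b),np.sin(b)])),z]).round(1).tolist() for z in(.03,)])
for x in (.031,.037):
  for z in (.042,.076,.084): print(x,z,[proj(K,R,t,[*(N+x*X+y*Y),z]).round(1).tolist() for y in(-.02,.02)])
i=cv2.imread('pics/w5.png'); g=i.max(2)
print('cheek col326',g[192:262,326].tolist()); print('row 212', [int(np.where(g[212,260:400]<60)[0].min()+260),int(np.where(g[212,260:400]<60)[0].max()+260)])
print('row 300',g[300,275:380].tolist())
h=i.astype(int); yl=(h[...,2]>180)&(h[...,1]>130)&(h[...,0]<80); v,u=np.where(yl[30:80,200:280]); print('yellow',u.mean()+200,v.mean()+30)
wm=(g[235:260,365:395]>200); v,u=np.where(wm); print('load',u.mean()+365,v.mean()+235)
```

```text
mark [[378.4, 246.9]]
mark [[239.0, 53.3]]
mark [[18.9, 133.7]]
0.031 0.042 [[356.7, 206.4], [295.7, 206.5]]
0.031 0.076 [[361.5, 216.0], [290.6, 216.1]]
0.031 0.084 [[362.9, 218.7], [289.2, 218.8]]
0.037 0.042 [[356.8, 197.2], [295.5, 197.3]]
0.037 0.076 [[361.7, 205.4], [290.4, 205.6]]
0.037 0.084 [[363.1, 207.8], [288.9, 207.9]]
cheek col326 [114, 114, 115, 114, 113, 110, 52, 27, 24, 23, 22, 25, 25, 22, 30, 34, 33, 34, 34, 34, 27, 28, 27, 30, 45, 105, 113, 113, 112, 112, 112, 113, 114, 112, 112, 113, 113, 114, 113, 111, 113, 110, 111, 109, 111, 110, 111, 111, 111, 109, 111, 112, 111, 111, 112, 110, 111, 112, 110, 111, 114, 125, 163, 184, 193, 201, 203, 203, 203, 204]
row 212 [290, 361]
row 300 [101, 102, 101, 99, 86, 54, 26, 28, 27, 171, 214, 209, 205, 205, 204, 204, 204, 205, 205, 187, 172, 173, 172, 172, 172, 172, 171, 173, 173, 173, 172, 173, 174, 173, 172, 172, 172, 172, 172, 174, 172, 172, 172, 172, 174, 173, 172, 171, 171, 172, 173, 174, 172, 172, 172, 173, 172, 173, 172, 172, 172, 173, 172, 172, 172, 173, 173, 172, 171, 171, 173, 172, 171, 173, 171, 173, 173, 172, 172, 172, 173, 173, 173, 172, 173, 187, 202, 201, 200, 202, 201, 202, 193, 173, 148, 98, 31, 31, 24, 70, 112, 114, 102, 102, 102]
yellow 238.515625 54.359375
load 377.0882352941176 248.35294117647058
```

jog_arm:
  series: "0 0 -0.04 0 0 0;0 0 -0.08 0 0 0;0 0 -0.12 0 0 0;0 0 -0.16 0 0 0;0 0 -0.2 0 0 0;0 0 -0.235 0 0 0;0 0 -0.25 0 0 0;0 0 -0.25 0 0 0"

```text
time: 14.85
ee_pos: [0.606, 0.0221, 0.0577]
tool_rot: [-3.129, -0.281, -0.001]
ft_force: [0.8, 0.4, 0.0]
grip_width: 0.0356
grip_force: 30.0
```

jog_arm:
  series: "0 0 0 0 0 0;0 0 0 0 0 0;0 0 0 0 0 0;0 0 0.1 0 0 0;0 0 0.25 0 0 0;0 0 0.42 0 0 0.05;0 0 0.53 0 0 0.1;0 0 0.53 0 0 0.15"
  jaw: 60

```text
time: 15.85
ee_pos: [0.6066, 0.022, 0.1928]
tool_rot: [2.973, 1.011, 0.006]
ft_force: [-0.1, -1.0, -1.1]
grip_width: 0.0555
grip_force: 0.0
```

Run:
```python
from h import *
f=np.load('w3.npz');K,R,t=f['K'],f['R'],f['t']
img=cv2.cvtColor(cv2.imread('pics/w3.png'),cv2.COLOR_BGR2RGB)
m=redmask(img)[100:200,150:260]; v,u=np.where(m); print(u.min()+150,u.max()+150,v.min()+100,v.max()+100)
p=np.radians(10.3); X=np.array([np.cos(p),np.sin(p)]);Y=np.array([-X[1],X[0]]); C=np.array([.5887,.1154])
P=np.array([proj(K,R,t,[*(C+x*X+.019*np.sin(a)*Y),.098+.019*np.cos(a)]) for x in(-.005,.005) for a in np.arange(8)*np.pi/4+np.pi/8])
print(P.min(0),P.max(0))
```

```text
171 223 148 162
[172.12688541 146.67696006] [222.59568406 162.41980191]
```

jog_arm:
  series: "-0.02 0.12 0 0 0 0.059;-0.045 0.25 0 0 0 0.118;-0.068 0.374 0 0 0 0.177;-0.068 0.374 0 0 0 0.236;-0.068 0.374 -0.08 0 0 0.295;-0.068 0.374 -0.2 0 0 0.35;-0.068 0.374 -0.33 0 0 0.35;-0.068 0.374 -0.392 0 0 0.35"

```text
time: 16.85
ee_pos: [0.5881, 0.1154, 0.0902]
tool_rot: [-2.014, -2.41, 0.002]
ft_force: [-0.4, -0.9, 0.8]
grip_width: 0.0554
grip_force: 0.0
```

jog_arm:
  series: "0 0 0 0 0 0;0 0 0 0 0 0;0 0 0 0 0 0;0 0 0 0 0 0;0 0 0 0 0 0;0 0 0 0 0 0;0 0 0 0 0 0;0 0 0 0 0 0"
  jaw: 0

```text
time: 17.85
ee_pos: [0.588, 0.1154, 0.0923]
tool_rot: [-2.013, -2.41, 0.002]
ft_force: [-9.7, -2.0, 7.2]
grip_width: 0.0133
grip_force: 30.0
```

Run:
```python
from h import *
s=monitor.read_state(); print(s['time'],s['grip_width'],s['grip_force'],s['ee_pos'],yaw(s),s['ft_force'],s['torque'],s['q'])
img,K,R,t=snap('top')
r=optics.regions_of('red_block','top')
for d in r[:2]: print(d['confidence'],d['rect'],ray(K,R,t,d['rect'][:2],.076))
```

```text
17.85 0.01327578511283968 30.00194549560547 [0.58799998 0.11544088 0.0923049 ] 10.252860711789594 [-9.70002971 -1.97247402  7.23362455] [-0.35691629  1.7480075   0.01565795] [ 1.51326513e-01  2.42736677e-02  1.76430649e+00 -6.72938501e-05
  1.35484682e+00 -2.76051984e-02]
0.55 [283.8, 203.7, 15.4, 24.2] [0.60238393 0.02255307 0.076     ]
```

Run:
```python
from h import *
img,K,R,t=snap('wrist','w6.png')
s=monitor.read_state(); print(s['grip_width'],s['ft_force'])
```

```text
0.013202875955597774 [-8.56463165 -1.98518724  6.78869159]
```

View pics/w6.png

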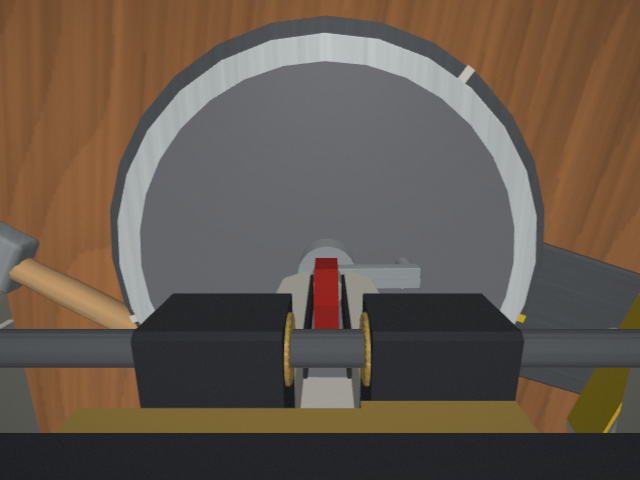

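jog_arm:
  series: "0 0 0 0 0 0;0 0 0 0 0 0;-0.002 0 0.01 0 0 0;-0.004 0 0.02 0 0 0;-0.004 0 0.02 0 0 0;-0.004 0 0.02 0 0 0;-0.004 0 0.02 0 0 0;-0.004 0 0.02 0 0 0"
  jaw: 30

```text
time: 19.0
ee_pos: [0.5877, 0.1155, 0.0968]
tool_rot: [-2.014, -2.411, 0.0]
ft_force: [0.7, -0.3, -0.4]
grip_width: 0.0279
grip_force: 0.0
```

jog_arm:
  series: "-0.004 0 0 0 0 0;-0.004 0 0 0 0 0;-0.004 0 0 0 0 0;-0.004 0 0 0 0 0;-0.004 0 0 0 0 0;-0.004 0 0 0 0 0;-0.004 0 0 0 0 0;-0.004 0 0 0 0 0"
  jaw: 0

```text
time: 20.0
ee_pos: [0.5874, 0.1157, 0.0969]
tool_rot: [2.013, 2.41, 0.002]
ft_force: [7.2, 1.6, -4.0]
grip_width: 0.0101
grip_force: 30.0
```

Run:
```python
from h import *
s=monitor.read_state(); print(s['time'],s['grip_width'],s['grip_force'],s['ee_pos'],yaw(s),s['ft_force'],s['torque'])
```

```text
20.0 0.010092690279926873 29.998609740432585 [0.58744817 0.11567453 0.09692282] 10.244577837006613 [ 7.15037144  1.59320733 -3.99869002] [ 0.2076292  -1.34949791 -0.05611509]
```

jog_arm:
  series: "0.004 0 0.01 0 0 0;0.004 0 0.02 0 0 0;0.004 0 0.03 0 0 0;0.004 0 0.04 0 0 0;0.004 0 0.05 0 0 0;0.004 0 0.055 0 0 0;0.004 0 0.055 0 0 0;0.004 0 0.055 0 0 0"

```text
time: 21.0
ee_pos: [0.5876, 0.1156, 0.1105]
tool_rot: [-2.014, -2.411, 0.0]
ft_force: [2.2, 4.9, -9.5]
grip_width: 0.0096
grip_force: 30.0
```

Run:
```python
from h import *
s=monitor.read_state(); print(s['grip_width'],s['ee_pos'],yaw(s),s['ft_force'],s['torque'])
img,K,R,t=snap('wrist','w7.png')
i=redmask(img); v,u=np.where(i[200:330,280:380]); print(v.min()+200,u.min()+280,u.max()+280)
i=redmask(cv2.cvtColor(cv2.imread('pics/w6.png'),cv2.COLOR_BGR2RGB)); v,u=np.where(i[200:330,280:380]); print(v.min()+200)
```

```text
0.00961124827589749 [0.58761468 0.11558342 0.11047851] 10.248919481196225 [ 2.21118836  4.90051496 -9.54591868] [ 0.71029412 -0.37705819 -0.0126194 ]
256 315 339
258
```

jog_arm:
  series: "0 0 0 0 0 0.01;0 0 0 0 0 0.03;0 0 0 0 0 0.06;0 0 0 0 0 0.09;0 0 0 0 0 0.12;0 0 0 0 0 0.15;0 0 0 0 0 0.18;0 0 0 0 0 0.21"

```text
time: 22.05
ee_pos: [0.5875, 0.1156, 0.1105]
tool_rot: [-1.118, -2.935, 0.0]
ft_force: [-0.3, 4.0, -10.0]
grip_width: 0.0101
grip_force: 30.0
```

jog_arm:
  series: "0 0 0 0 0 0.03;0 0 0 0 0 0.06;0 0 0 0 0 0.09;0 0 0 0 0 0.12;0 0 0 0 0 0.15;0 0 0 0 0 0.175;0 0 0 0 0 0.19;0 0 0 0 0 0.19"

```text
time: 23.05
ee_pos: [0.5875, 0.1154, 0.1105]
tool_rot: [-0.211, -3.134, 0.0]
ft_force: [-0.9, 2.0, -9.7]
grip_width: 0.0096
grip_force: 30.0
```

Run:
```python
from h import *
s=monitor.read_state(); print(s['grip_width'],s['ee_pos'],yaw(s),s['ft_force'],s['torque'])
img,K,R,t=snap('wrist','w7.png')
```

```text
0.009609086934378754 [0.58747903 0.11543851 0.11045694] 82.29292013477756 [-0.85798246  1.9671558  -9.67786363] [ 0.53452492  0.03891038 -0.02018218]
```

View pics/w7.png

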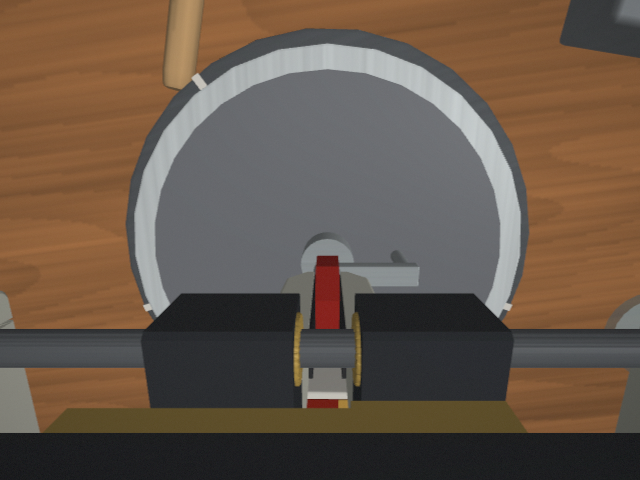

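jog_arm:
  series: "0 0 -0.01 0 0 0;0 0 -0.02 0 0 0;0 0 -0.03 0 0 0;0 0 -0.04 0 0 0;0 0 -0.05 0 0 0;0 0 -0.055 0 0 0;0 0 -0.055 0 0 0;0 0 -0.055 0 0 0"

```text
time: 24.1
ee_pos: [0.5876, 0.1155, 0.0969]
tool_rot: [-0.213, -3.134, 0.0]
ft_force: [-5.5, 0.5, -6.7]
grip_width: 0.0104
grip_force: 30.0
```

jog_arm:
  series: "0 0 0 0 0 0;0 0 0 0 0 0;0 0 0 0 0 0;0 0 0.1 0 0 0;0 0 0.2 0 0 0;0 0 0.4 0 0 0;0 0 0.5 0 0 0;0 0 0.5 0 0 0"
  jaw: 40

```text
time: 25.1
ee_pos: [0.5885, 0.1156, 0.2242]
tool_rot: [0.212, 3.131, 0.001]
ft_force: [-0.1, 0.1, 0.3]
grip_width: 0.0374
grip_force: 0.0
```

jog_arm:
  series: "-0.08 0.22 0 0 0 0;-0.16 0.44 0 0 0 0;-0.24 0.66 0 0 0 0;-0.31 0.86 0 0 0 0;-0.31 0.86 0 0 0 0;-0.31 0.86 0 0 0 0;-0.31 0.86 0 0 0 0;-0.31 0.86 0 0 0 0"

```text
time: 26.1
ee_pos: [0.5107, 0.3297, 0.2218]
tool_rot: [0.214, 3.134, -0.0]
ft_force: [-0.4, 0.0, 0.0]
grip_width: 0.0373
grip_force: 0.0
```

Run:
```python
from h import *
s=monitor.read_state(); print(s['time'],s['ee_pos'],yaw(s),s['q'])
img,K,R,t=snap('wrist','w8.png'); np.savez('w8.npz',K=K,R=R,t=t)
for n in ['lampbox','dial']:
    for d in optics.regions_of(n,'wrist')[:2]: print(n,d['confidence'],np.round(d['rect']),ray(K,R,t,d['rect'][:2],.05 if n=='lampbox' else .088))
img2,*_=snap('top','top2.png')
x,y=np.round(d['rect'][:2]).astype(int)
a=cv2.cvtColor(img,cv2.COLOR_RGB2BGR)[max(0,y-70):y+70,max(0,x-70):x+70]; b=cv2.cvtColor(img2,cv2.COLOR_RGB2BGR)[140:290,180:330]
print(max(0,x-70),max(0,y-70),a.shape)
cv2.imwrite('pics/c8.png',np.hstack([cv2.resize(a,(400,400),interpolation=2),cv2.resize(b,(400,400),interpolation=2)]))
```

```text
26.1 [0.51066986 0.32965493 0.22181427] 82.17159511930905 [ 5.31298727e-01 -2.75476180e-02  1.60246295e+00 -7.11196215e-05
  1.56668656e+00 -9.02865868e-01]
dial 0.66 [325. 151.  53.  57.] [0.44653967 0.33678953 0.088     ]
dial 0.56 [327. 149. 107. 111.] [0.44512012 0.33872528 0.088     ]
257 79 (140, 140, 3)
```

View pics/c8.png

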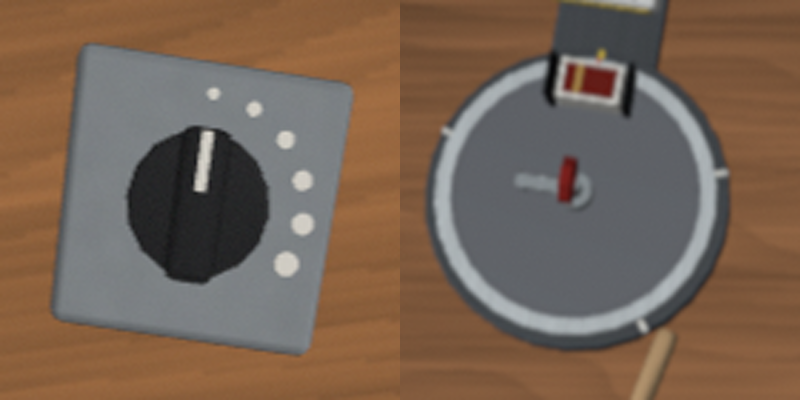

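The left crop shows the pointer at the smallest dot, which is off, and the dots growing clockwise. The right crop shows the block seated between the cheeks at the yellow lamp mark.

Run:
```python
from h import *
from scipy.optimize import least_squares
f=np.load('w8.npz');K,R,t=f['K'],f['R'],f['t']
px=lambda p:(257-.5+(p[0]+.5)*.35,79-.5+(p[1]+.5)*.35)
D=np.array([ray(K,R,t,px(p),.05)[:2] for p in[(213,93),(254,108),(286,139),(303,180),(303,224),(287,264)]])
r=least_squares(lambda x:np.hypot(*(D-x[:2]).T)-x[2],[.446,.337,.035]);C=r.x[:2];print('dots',r.x,r.fun.round(4))
a=np.degrees(np.arctan2(*(D-C).T[::-1]));print('dot angles',a.round(1),np.diff(a).round(1))
B=np.array([ray(K,R,t,px(p),.05)[:2] for p in[(82,43),(353,87),(303,354),(52,318)]]);print('box',B.mean(0),[np.hypot(*(B[i]-B[i-1])).round(4) for i in range(4)])
b=np.array([ray(K,R,t,px(p),.088)[:2] for p in[(205,128),(188,282)]]); v=b[0]-b[1];print('bar',b.mean(0),np.hypot(*v),np.degrees(np.arctan2(v[1],v[0])))
w=np.array([ray(K,R,t,px(p),.088)[:2] for p in[(207,131),(200,191)]]);v=w[0]-w[1];print('ptr',np.degrees(np.arctan2(v[1],v[0])),np.hypot(*v))
```

```text
dots [0.44670169 0.33756868 0.0332075 ] [-0.  0.  0. -0. -0.  0.]
dot angles [164.3 141.4 118.2  95.2  72.2  49.3] [-22.9 -23.2 -23.1 -23.  -22.8]
box [0.44663448 0.33738085] [np.float64(0.0828), np.float64(0.0823), np.float64(0.0821), np.float64(0.0811)]
bar [0.44660341 0.33717289] 0.04126940018709127 165.57731518156393
ptr 165.23766593090465 0.015757331051764197
```

jog_arm:
  series: "-0.1 0.01 0 0 0 -0.02;-0.2 0.02 -0.1 0 0 -0.043;-0.256 0.031 -0.2 0 0 -0.043;-0.256 0.031 -0.33 0 0 -0.043;-0.256 0.031 -0.45 0 0 -0.043;-0.256 0.031 -0.55 0 0 -0.043;-0.256 0.031 -0.592 0 0 -0.043;-0.256 0.031 -0.592 0 0 -0.043"

```text
time: 27.3
ee_pos: [0.4462, 0.3382, 0.0738]
tool_rot: [-0.424, -3.113, 0.001]
ft_force: [0.3, -0.5, -0.4]
grip_width: 0.037
grip_force: 0.0
```

jog_arm:
  series: "0 0 0 0 0 0;0 0 0 0 0 0;0 0 0 0 0 0;0 0 0 0 0 0;0 0 0 0 0 0;0 0 0 0 0 0;0 0 0 0 0 0;0 0 0 0 0 0"
  jaw: 0

```text
time: 28.3
ee_pos: [0.4463, 0.3376, 0.0746]
tool_rot: [0.424, 3.113, -0.002]
ft_force: [-3.5, -8.1, 7.6]
grip_width: 0.0137
grip_force: 30.0
```

Run:
```python
from h import *
s=monitor.read_state(); print(s['time'],s['grip_width'],s['ee_pos'],yaw(s),s['ft_force'],s['torque'])
```

```text
28.3 0.013748414250319217 [0.44629532 0.33764121 0.07462245] 74.49091374183617 [-3.49556094 -8.07620482  7.58418364] [-1.45552672  0.49803415 -0.1626067 ]
```

jog_arm:
  series: "0 0 0 0 0 -0.03;0 -0.002 0 0 0 -0.08;0 -0.002 0 0 0 -0.13;0 -0.002 0 0 0 -0.18;0 -0.002 0 0 0 -0.23;0 -0.002 0 0 0 -0.28;0 -0.002 0 0 0 -0.33;0 -0.002 0 0 0 -0.37"

```text
time: 29.3
ee_pos: [0.446, 0.3373, 0.0746]
tool_rot: [2.068, 2.364, -0.002]
ft_force: [-6.0, -6.1, 7.3]
grip_width: 0.014
grip_force: 30.0
```

jog_arm:
  series: "0 0 0 0 0 -0.012;0 0 0 0 0 -0.012;0 0 0 0 0 -0.012;0 0 0 0 0 -0.012;0 0 0 0 0 -0.012;0 0 0 0 0 -0.012;0 0 0 0 0 -0.012;0 0 0 0 0 -0.012"

```text
time: 30.3
ee_pos: [0.446, 0.3373, 0.0746]
tool_rot: [2.107, 2.33, -0.002]
ft_force: [-5.5, -7.6, 9.1]
grip_width: 0.0137
grip_force: 30.0
```

Run:
```python
from h import *
s=monitor.read_state(); print(s['time'],s['grip_width'],s['ee_pos'],yaw(s),s['ft_force'],s['torque'])
```

```text
30.3 0.013683669985072637 [0.44602085 0.33732455 0.07461454] 5.7423898978328465 [-5.4930264  -7.55433393  9.07918956] [-1.2499572   0.96790688 -0.00313185]
```

Next I'll release the dial, rise and back off so I can look at it.

jog_arm:
  series: "0 0 0 0 0 0;0 0 0 0 0 0;0 0 0 0 0 0;0 0 0.1 0 0 0;0 0 0.3 0 0 0;0 0 0.5 0 0 0;0 -0.1 0.65 0 0 0;0 -0.28 0.7 0 0 0"
  jaw: 45

```text
time: 31.3
ee_pos: [0.4465, 0.2679, 0.2514]
tool_rot: [2.105, 2.331, 0.004]
ft_force: [0.9, -0.7, -0.5]
grip_width: 0.0418
grip_force: 0.0
```

Run:
```python
from h import *
s=monitor.read_state(); print(s['time'],s['ee_pos'],yaw(s))
img,K,R,t=snap('wrist','w9.png'); print(proj(K,R,t,[.4467,.3375,.05]))
x,y=np.round(proj(K,R,t,[.4467,.3375,.06])).astype(int)
a=cv2.cvtColor(img,cv2.COLOR_RGB2BGR)[max(0,y-70):y+70,max(0,x-70):x+70]
b=cv2.imread('pics/w9.png')
o=np.zeros((480,800,3),np.uint8);o[:400,:400]=cv2.resize(a,(400,400));
sc,Ks,Rs,ts=snap('scene','s9.png'); u,v=np.round(proj(Ks,Rs,ts,[.5887,.1154,.06])).astype(int); o[:400,400:]=cv2.resize(cv2.cvtColor(sc,cv2.COLOR_RGB2BGR)[v-80:v+80,u-80:u+80],(400,400),interpolation=2)
cv2.imwrite('pics/c9.png',o)
# ring home check: red top height in scene, predicted for home / 10mm
C=np.array([.5887,.1154]);ra=np.radians(82.3);X=np.array([np.cos(ra),np.sin(ra)]);Y=np.array([-X[1],X[0]])
m=redmask(sc)[v-40:v+25,u-30:u+30]; vv,uu=np.where(m); print('ring px',uu.min()+u-30,uu.max()+u-30,vv.min()+v-40,vv.max()+v-40)
for z in (.098,.108):
    P=np.array([proj(Ks,Rs,ts,[*(C+x*X+.019*np.sin(q)*Y),z+.019*np.cos(q)]) for x in(-.005,.005) for q in np.arange(8)*np.pi/4+np.pi/8]);print(z,P.min(0),P.max(0))
```

```text
31.3 [0.44652993 0.26790618 0.25141602] 5.847807822009831
[333.19428044 145.8377897 ]
ring px 374 409 213 256
0.098 [374.36124338 212.6470781 ] [387.71238355 228.36175598]
0.108 [374.65159562 209.60269023] [388.08971337 225.44480488]
```

View pics/c9.png

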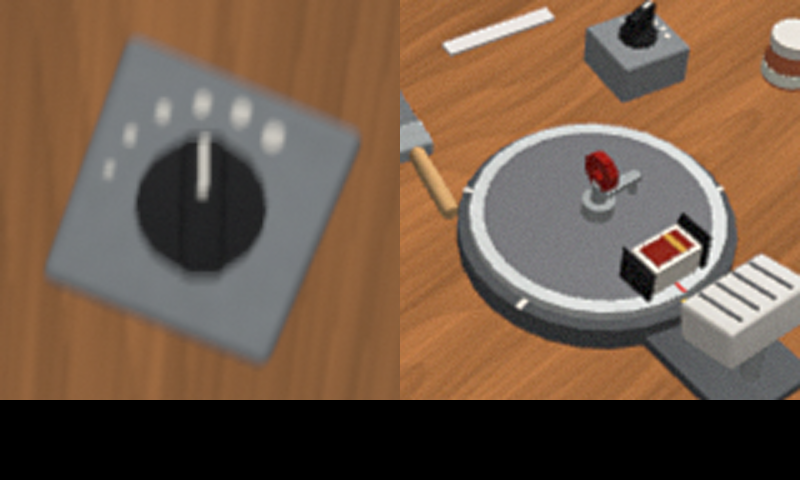

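The pointer is at the fourth dot (1.2). The ring is home, with its top at row 213 against 212.6 predicted. The block lies flat between the cheeks at the lamp mark.

```bash
python3 -c "
from h import *
print(ticket.close_job())"
```

```text
the job is handed in; nothing more can be done
None
```

I loaded the red-brown-faced block flat between the cheeks, turned the nest to the lamp with the ring home in that notch, set the selector to the third click, and handed the job in at about 31 s.

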